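# Slide the instrument case between the desk units onto the handover mat

### The job

Push the blue instrument case flat along the desk, lengthways through the narrow gap between the white socket block and the black keypad unit, and on until it lies wholly on the green handover mat beyond them. Only push it with the fingers: do not lift, tip or carry it. Leave the other things on the desk where they are, and finish with the hand clear.

Things in the scene. Friction and masses are not known exactly. Their poses are not given: they have to be found in the camera images.
- case: Blue plastic case, white seam and white cross on the lid: 64 mm wide (its x), 80 long (its y), 28 high, edges rounded 4 mm, about 0.2 kg, loose. Origin: centre of its underside, on the desk (z = 0). Starts on the +y side of the gap, up to 45 mm off the gap's middle line, turned up to 0.35 rad from it. Slides with ordinary friction and stops where left. Fits the gap only with its y along it.
- case_corner0 (a point): The case's underside corner at 32 mm, 40 mm in its x, y (ignoring the rounding).
- case_corner1 (a point): The case's underside corner at -32 mm, 40 mm in its x, y (ignoring the rounding).
- case_corner2 (a point): The case's underside corner at -32 mm, -40 mm in its x, y (ignoring the rounding).
- case_corner3 (a point): The case's underside corner at 32 mm, -40 mm in its x, y (ignoring the rounding).
- near_unit: White socket block fixed to the desk on the robot's side of the gap: 100 mm (its x) by 60 (its y) by 45 high, upright edges rounded 12 mm. Origin: centre of its underside. Its +x end is one wall of the gap; the gap runs along its y axis and the push goes towards its -y. Place and yaw (up to 0.2 rad) vary.
- far_unit: Black keypad unit fixed to the desk, same size, shape and yaw as the white block, beyond it. Origin: centre of its underside. Its -x end is the gap's other wall. It stands square to the white block, 170 to 175 mm from it centre to centre along x: the gap is 70 to 75 mm wide and 60 long, leaving the case 3 to 5.5 mm on either side.
- mat: Green handover mat, flat on the desk (no step, 1 mm), 120 mm (its x) by 135 mm (its y), turned like the units. Origin: its centre. It lies 115 to 150 mm from the gap's middle towards the units' -y, within 10 mm of the gap's middle line.
- ointment: Small ointment jar with an orange cap, 36 mm across, 45 mm high, beside the mat on its +x side, its centre about 125 mm from the mat's centre. Origin: centre of its underside. Loose; a bystander, to be left where it stands.
- carton: Yellow medicine carton lying flat, 45 by 90 by 30 mm high, on the robot's side of the mat, its centre about 150 mm from the mat's centre, long side about along the mat's y. Origin: centre of its underside. Loose; a bystander, to be left where it stands.
- tape: Roll of whitish tape lying flat, 60 mm across, 20 mm high, beyond the mat, about 155 mm from its centre along the mat's -y. Origin: centre of its underside. Loose; a bystander, to be left where it stands.
- sanitiser: Green sanitiser bottle with a white label and blue cap, 56 mm across, 130 mm high, far side of the desk behind the keypad unit. Origin: centre of its underside. Loose; a bystander, to be left where it stands.
- stapler: Red stapler, 35 by 130 by 38 mm high, long side about along y, towards the robot from the case, on the left. Origin: centre of its underside. Loose; a bystander, to be left where it stands.

How it is judged:
By the outcome, as a careful person would: the job done as asked, in the order asked, and still so for the second after the job is handed in, with the robot touching nothing.
It also fails if it takes over 59 s, if anything falls off the work surface, if the arm or the gripper's body presses on something with over 40 N, if the wrist force passes 120 N, or if a joint passes its speed limit or range.

### The arm

A 6-joint arm with a two-finger parallel gripper is mounted at the origin on the work surface. World frame = base frame: x ahead of the robot, y to its left, z up, the work surface at z = 0. Lengths are in m, angles in degrees, forces in N, time in s.
With the tool pointing down it reaches from about 0.35 to 0.875 m from the base axis. Payload 4.2 kg.
Tool frame: the origin (TCP) lies midway between the tips of the shut fingers; the grasp point (between the pads) lies 19 mm behind it; z points along the fingers, y is the direction in which the jaws open and shut (so a half turn about z gives the same grasp; the last joint's range is limited). The gripper opens to 85 mm and grips with 20 to 120 N. Pads are 22 mm wide; open, the fingers measure 114 mm over their backs; the gripper's body (76 mm by 85 mm) begins 54 mm behind the grasp point. The pads swing forward as they close: fully open they stand 13 mm farther back than shut.
Start: joints at [-56.631, 22.042, 0.453, 0, -68.411, -14.817], TCP at [0.199, -0.592, 0.231] pointing down, gripper open.
Joint ranges: [-179.83, 179.83], [-69.29, 118.12], [-61.27, 80.66], [-181.25, 117.63], [-171.15, -9.14], [-177.46, 177.46]. Speed limits (degrees/s): [159.86, 159.86, 180, 180, 180, 180].

### API

Orientations are given as a 3x3 rotation matrix whose columns are the frame's x, y, z axes.
In Python, from rig import manip, vision, job gives the robot as it stands.
- The arm moves only by the tool apply_moves, never from a script. Its argument "motion" is a list of rows, each an object of numbers: "tx", "ty", "tz": the shift along the tool's x, y, z in cm; "wx", "wy", "wz": the turn, a rotation vector about the tool's x, y, z in degrees; "hand": the gripper's target within -1 to 1 (shut at 1, half-way at 0, fully open at -1). In form: [{"tx": .., "ty": .., "tz": .., "wx": .., "wy": .., "wz": .., "hand": ..}, ...]. A call has 1 to 20 rows; each row is the pose to reach, as a shift and turn from the pose commanded when the call began, along the tool's axes at that moment; what a row does not reach only later rows make up. A row lasts 1/12 s, in which the tool goes at most 41.7 mm and 7.16 degrees, less where a joint would pass 70% of its speed; a pose out of reach is approached as far as the arm can. A call with a gripper value outside its range is refused whole. The fingers move at their own pace and stop on an object; "squeeze" is the grip in N (left out, the last holds). Time passes only in rows, so rows that repeat a pose let the fingers close. It gives the time, the measured TCP pose, the force and the opening at its end, in the units of the state.
- manip.read_state(): the state, without advancing time (a new reading comes with each control period).
- vision.get_image(name): name is "side" or "top"; returns (picture, depth): 400x640x3 uint8, blue, green, red; 400x640 float32, m along the optical axis (not along the pixel's ray), 0 where there is no reading.
- vision.get_calibration(name): a dict with "fx", "fy", "cx", "cy" (pixels), "rvec" (rotation vector, rad) and "tvec" (3), from world to camera coordinates, as OpenCV has them. Camera axes: x right, y down, z forward; pixel columns grow to the right and rows downward; lengths in m; the calibration is good to about 2 mm. A picture is of the moment at which its call begins. get_calibration takes no time and is no camera call.
- job.hand_in(): hands the job in, once; it reports no verdict.
The state is a dict: "time_s": time; "qpos": joint angles; "joint_velocities": joint speeds; "joint_torque": joint torques, N m; "position": TCP position; "tcp_rot": TCP orientation; "ft_force": force on the tool from outside, world axes, zero at the start; "torque": the same for the moment, N m; "width": opening from 0.0 (shut) to 1.0 (fully open).
Only numpy, scipy, OpenCV 4.12 (cv2) and the standard library are available. Lean on these libraries where they do the work, as an engineer would, in place of code of your own. Each camera call takes 0.05 s, during which the arm holds its last target. There are 200 camera calls.

## Working session

There is one attempt and no reset: what is moved stays moved. The work goes in short steps, Python scripts to look and compute and a tool call to move; the robot and the scene stay as the last step left them, time stands still between calls to the robot, and variables do not carry over. Pictures are saved under pics/ and viewed, about 8 in all and at most 12, crops included, and the job is handed in when it is done.

Besides the shell and the picture viewer there is one more tool, called by a JSON object that holds its "method" and its "body". apply_moves: Moves the arm, as the interface text tells. Its arguments: {"type":"object","properties":{"motion":{"type":"array"},"squeeze":{"type":"number"}},"required":["motion"]}

```bash
mkdir -p pics; ls; python3 - <<'E'
from rig import manip, vision
import cv2
print(manip.read_state())
for n in ("top","side"):
    im,d=vision.get_image(n); cv2.imwrite(f"pics/{n}0.png",im); print(n,vision.get_calibration(n),(d>0).mean())
E
```

```text
pics
{'time_s': 0.0, 'qpos': array([-5.66321319e+01,  2.20916302e+01,  3.78619324e-01, -2.82390686e-02,
       -6.84093507e+01, -1.48168392e+01]), 'joint_velocities': array([-0.02246624, -0.01591164,  0.00676646,  0.01150681,  0.06790069,
       -0.00319621]), 'joint_torque': array([ 2.23578492e-03, -3.92291844e+01,  1.88397163e+01,  4.18619961e+00,
       -4.73011707e-03, -4.84255196e-06]), 'position': array([ 0.19867671, -0.59196784,  0.23020643]), 'tcp_rot': array([[-9.48098480e-01, -3.17975858e-01, -7.91850916e-04],
       [-3.17976827e-01,  9.48096300e-01,  2.03559571e-03],
       [ 1.03480632e-04,  2.18173544e-03, -9.99997615e-01]]), 'ft_force': array([ 0.71503854, -0.6655727 ,  0.889543  ]), 'torque': array([-0.00214841, -0.03730771,  0.01829044]), 'width': 0.9997591259407981}
top {'fx': 374.85531398402105, 'fy': 374.85531398402105, 'cx': 322.05184469799656, 'cy': 195.33787440476434, 'rvec': array([ 2.20777871, -2.21299417,  0.07988691]), 'tvec': array([0.01629131, 0.56834853, 0.86113149])} 0.99609375
side {'fx': 371.9124038880599, 'fy': 371.9124038880599, 'cx': 310.12763131501725, 'cy': 200.0304034520569, 'rvec': array([ 0.84111878, -2.5973343 ,  0.98185266]), 'tvec': array([0.49001557, 0.25143038, 0.72012272])} 0.99582421875
```

View pics/top0.png

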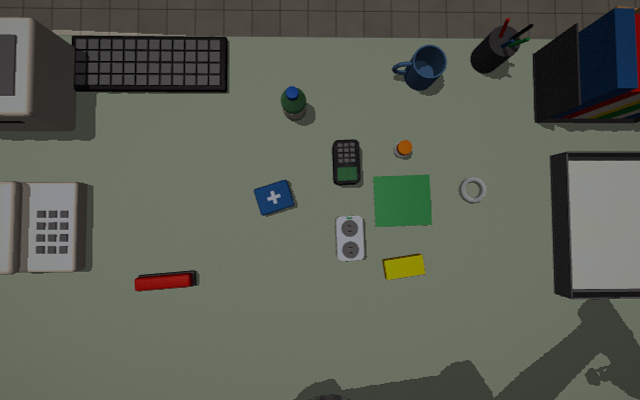

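View pics/side0.png

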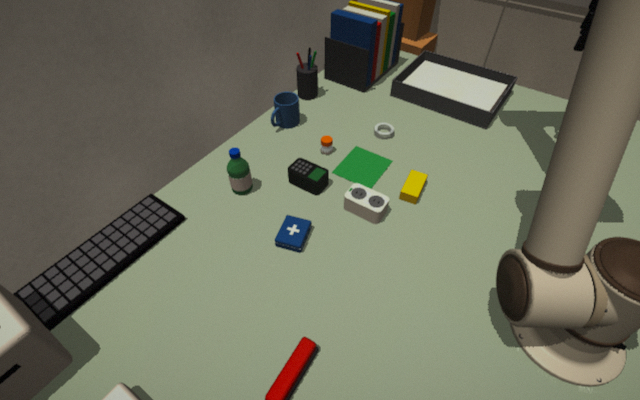

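The top view shows the case at (274,197), white block (350,238), keypad (346,162), mat (402,201), jar (404,148), carton (404,267) and tape (473,190). Next I measure their poses.

```bash
cat > h.py <<'E'
from rig import manip, vision
import cv2, numpy as np
from scipy.optimize import minimize
def cloud(n="top"):
    im,d=vision.get_image(n); c=vision.get_calibration(n)
    v,u=np.indices(d.shape); R=cv2.Rodrigues(c["rvec"])[0]
    P=np.stack([(u-c["cx"])/c["fx"]*d,(v-c["cy"])/c["fy"]*d,d],-1)-c["tvec"]
    return im,d,P@R
def fit(xy,sx,sy,yaw0,px=0.0022):
    """rectangle sx*sy (soft edges) covering points xy best; yaw0 in rad"""
    c0=np.array(xy).mean(0)
    # points inside count +; area fixed, so maximise soft inside sum
    def cost(p):
        c,s=np.cos(p[2]),np.sin(p[2]); q=(xy-p[:2])@np.array([[c,-s],[s,c]])
        o=np.maximum(np.abs(q)-[sx/2,sy/2],0)
        return (o**2).sum()*1e6
    def tot(p): 
        return cost(p)
    best=min((minimize(tot,[*c0,yaw0+a],method="Nelder-Mead",options=dict(xatol=1e-5,fatol=1e-6,initial_simplex=[[*c0,yaw0+a],[c0[0]+.004,c0[1],yaw0+a],[c0[0],c0[1]+.004,yaw0+a],[*c0,yaw0+a+.1]])) for a in np.arange(-.4,.41,.1)),key=lambda r:r.fun)
    return best.x,best.fun
def box(P,m):
    p=P[m][:,:2].astype(np.float32); r=cv2.minAreaRect(p)
    return p,p.mean(0),r
def masks(im,P):
    b,g,r=[im[...,i].astype(int) for i in range(3)]; z=P[...,2]; x=P[...,0]; y=P[...,1]
    return b,g,r,x,y,z
def comp(m,uv,k=25):
    n,l=cv2.connectedComponents(m.astype(np.uint8)); w=l[uv[1]-k:uv[1]+k,uv[0]-k:uv[0]+k]; w=w[w>0]
    return l==np.bincount(w).argmax()
E
python3 - <<'E'
from h import *
im,d,P=cloud(); b,g,r,x,y,z=masks(im,P)
def show(n,m):
    p,c,rr=box(P,m); print(n,m.sum(),"z",np.round(np.percentile(z[m],[5,50,95]),4),"mean",c.round(4),"rect",np.round(rr[0],4),np.round(rr[1],4),round(rr[2],2))
show("desk",(abs(x-.55)<.03)&(abs(y-.35)<.03))
mc=comp(z>.018,(274,197)); show("case",mc&(z>.0235))
show("near",comp(z>.038,(350,238))); show("far",comp(z>.038,(346,162)))
show("mat",comp((g>1.5*r)&(g>1.5*b)&(z<.01),(402,201)))
for n,uv in dict(jar=(404,148),carton=(404,267),tape=(473,190),stapler=(165,282)).items(): show(n,comp(z>.012,uv))
E
```

```text
desk 668 z [-0.0035 -0.0008  0.0018] mean [0.5505 0.35  ] rect [0.5506 0.35  ] [0.0598 0.0587] 89.85
case 947 z [0.0246 0.0271 0.0297] mean [0.5638 0.1249] rect [0.5648 0.1046] [0.077  0.1323] 1.33
near 1179 z [0.0421 0.0445 0.047 ] mean [ 0.4715 -0.0461] rect [ 0.4749 -0.0202] [0.1156 0.1059] 90.0
far 1152 z [0.042  0.0445 0.0471] mean [ 0.6427 -0.0396] rect [ 0.6056 -0.0286] [0.0817 0.1872] 73.2
mat 2779 z [-0.0024  0.0002  0.0028] mean [ 0.5568 -0.1756] rect [ 0.557  -0.1759] [0.1196 0.134 ] 2.12
jar 228 z [0.0141 0.0436 0.0465] mean [ 0.6721 -0.1671] rect [ 0.6011 -0.0801] [0.0342 0.275 ] 39.02
carton 835 z [0.0225 0.0292 0.032 ] mean [ 0.4052 -0.1704] rect [ 0.4385 -0.0833] [0.2896 0.0806] 69.07
tape 318 z [0.0144 0.0189 0.0217] mean [ 0.5808 -0.337 ] rect [ 0.5435 -0.169 ] [0.0589 0.4101] 12.5
stapler 833 z [0.0246 0.0363 0.0394] mean [0.3771 0.366 ] rect [0.427  0.2282] [0.0607 0.4271] 19.78
```

```bash
cat >> h.py <<'E'
def scene(full=True):
    im,d,P=cloud(); P[d<=0]=np.nan; b,g,r,x,y,z=masks(im,P); out={}
    def add(n,m):
        p,c,rr=box(P,m); (w,h),a=rr[1],rr[2]
        if w>h: a-=90            # angle of long... side y: normalise to +-45
        a=(a+45)%90-45
        out[n]=(np.array(rr[0]),a); print(n,m.sum(),"mean",c.round(4),"rect",np.round(rr[0],4),np.round(rr[1],4),"yaw",round(a,2))
    rows=lambda lo,hi,cx,cy,k=.09:(z>lo)&(z<hi)&(abs(x-cx)<k)&(abs(y-cy)<k)
    def big(m):
        n,l,s,_=cv2.connectedComponentsWithStats(cv2.morphologyEx(m.astype(np.uint8),cv2.MORPH_OPEN,np.ones((2,2)))); return l==1+s[1:,4].argmax()
    blue=(b>1.6*r)&(b>1.2*g)
    hull=cv2.morphologyEx((blue&(z>.015)&(z<.035)&(x<.66)&(x>.42)).astype(np.uint8),cv2.MORPH_CLOSE,np.ones((7,7)))>0
    add("case",big(hull&(z>.0225)&(z<.034)))
    if full:
        add("near",big((z>.039)&(z<.051)&(abs(x-.4715)<.07)&(abs(y+.045)<.05))); add("far",big((z>.039)&(z<.051)&(abs(x-.6427)<.07)&(abs(y+.04)<.05)))
        add("mat",big((g>1.5*r)&(g>1.5*b)&(abs(z)<.008)&(abs(y+.17)<.12)))
        for n,c in dict(jar=(.672,-.167),carton=(.405,-.17),tape=(.58,-.337),stapler=(.377,.366)).items(): add(n,big(rows(.012,.06,*c)))
    return im,out
E
python3 -W ignore - <<'E'
from h import *
for i in range(3):
    im,o=scene(i==0)
E
```

```text
case 933 mean [nan nan] rect [nan nan] [0. 0.] yaw 0.0
near 1174 mean [nan nan] rect [ 0.4678 -0.0527] [0.1114 0.0451] yaw 44.85
far 1150 mean [ 0.6416 -0.0427] rect [ 0.6448 -0.0455] [0.1015 0.0666] yaw 2.08
mat 2781 mean [nan nan] rect [ 0.5436 -0.1802] [0.122  0.1272] yaw 14.47
jar 225 mean [ 0.6731 -0.174 ] rect [ 0.6754 -0.1808] [0.0317 0.0478] yaw 8.36
carton 830 mean [nan nan] rect [ 0.3996 -0.1787] [0.0534 0.1   ] yaw 8.67
tape 317 mean [nan nan] rect [ 0.5798 -0.3467] [0.0502 0.065 ] yaw -43.26
stapler 815 mean [nan nan] rect [0.3653 0.3764] [0.0361 0.1364] yaw 9.55
case 930 mean [nan nan] rect [0.5625 0.1238] [0.0623 0.0763] yaw 18.37
case 921 mean [nan nan] rect [0.562  0.1238] [0.0614 0.0784] yaw 18.08
```

```bash
python3 - <<'E'
s=open('h.py').read()
s=s.replace('''def box(P,m):
    p=P[m][:,:2].astype(np.float32)''','''def box(P,m,h):
    c=vision.get_calibration("top"); R=cv2.Rodrigues(c["rvec"])[0]; v,u=np.nonzero(m)
    D=np.stack([(u-c["cx"])/c["fx"],(v-c["cy"])/c["fy"],0*u+1.],-1)@R; C=-R.T@c["tvec"]
    p=(C+D*((h-C[2])/D[:,2])[:,None])[:,:2].astype(np.float32)''')
s=s.replace("def add(n,m):\n        p,c,rr=box(P,m)","def add(n,m):\n        p,c,rr=box(P,m,dict(case=.028,near=.045,far=.045,mat=.001,jar=.045,carton=.03,tape=.02,stapler=.038)[n])")
s=s.replace('im,d,P=cloud(); P[d<=0]=np.nan;','F=[cloud() for _ in range(3)]; im=F[0][0]; P=np.nanmedian([np.where(f[1][...,None]>0,f[2],np.nan) for f in F],0);')
open('h.py','w').write(s)
E
python3 -W ignore - <<'E'
from h import *
im,o=scene(); 
dx=o['far'][0]-o['near'][0]; print("gap yaw",np.degrees(np.arctan2(dx[1],dx[0])),np.linalg.norm(dx),(o['far'][0]+o['near'][0])/2)
E
```

```text
case 937 mean [0.5617 0.1237] rect [0.5615 0.1235] [0.0627 0.0786] yaw 17.41
near 1178 mean [ 0.4691 -0.0486] rect [ 0.469  -0.0487] [0.0996 0.0602] yaw 2.04
far 1150 mean [ 0.6413 -0.0424] rect [ 0.6412 -0.0421] [0.0977 0.061 ] yaw 0.11
mat 2788 mean [ 0.5543 -0.1778] rect [ 0.5546 -0.178 ] [0.1187 0.1337] yaw 1.96
jar 225 mean [ 0.6716 -0.1716] rect [ 0.6718 -0.1717] [0.0328 0.0409] yaw 33.48
carton 835 mean [ 0.4024 -0.1736] rect [ 0.4024 -0.1736] [0.0471 0.092 ] yaw 8.51
tape 322 mean [ 0.5788 -0.3413] rect [ 0.5788 -0.3417] [0.0591 0.0588] yaw -1.17
stapler 816 mean [0.3741 0.3654] rect [0.3743 0.3654] [0.0318 0.1266] yaw 4.3
gap yaw 2.203242524978938 0.17227397322069243 [ 0.55510452 -0.04537889]
```

```bash
cat >> h.py <<'E'
G=np.array([.5552,-.0455]); A=np.radians(2.1); GX=np.array([np.cos(A),np.sin(A)]); GY=np.array([-GX[1],GX[0]])
def togap(p): return np.array([(p-G)@GX,(p-G)@GY])*1000
def plan(xg,yg,z,yang,p0=None,R0=None):
    """gap coords mm, height m, world angle (deg) of tool y -> tx,ty,tz cm, wz deg"""
    s=manip.read_state(); p=s["position"]; R=s["tcp_rot"]
    t=np.r_[G+GX*xg/1e3+GY*yg/1e3,z]; d=R.T@(t-p)*100
    a=np.degrees(np.arctan2(R[1,1],R[0,1])); w=-((yang-a+180)%360-180)
    print("t %.2f"%s["time_s"],"tcp gap",togap(p[:2]).round(1),"z",p[2].round(4),"yang",a.round(2),"tilt",np.degrees(np.arccos(-R[2,2])).round(2),"F",s["ft_force"].round(1),"w",round(s["width"],3))
    print("-> tx ty tz",d.round(2),"wz",w.round(1))
E
python3 -c "
from h import *
plan(88,165,.23,92.1)"
```

```text
t 0.45 tcp gap [-376.2 -533.5] z 0.2312 yang 108.55 tilt 0.01 F [ 0.7 -0.3 -0.4] w 0.999
-> tx ty tz [-64.3   53.85   0.13] wz 16.5
```

{"method": "apply_moves", "body": {"motion": [{"tx": -1,"ty": 0.8,"wz": 0.3,"hand": 0},{"tx": -3.2,"ty": 2.7,"wz": 1,"hand": 0},{"tx": -64.3,"ty": 53.9,"wz": 16.5,"hand": 0},{"tx": -64.3,"ty": 53.9,"wz": 16.5,"hand": 0},{"tx": -64.3,"ty": 53.9,"wz": 16.5,"hand": 0},{"tx": -64.3,"ty": 53.9,"wz": 16.5,"hand": 0},{"tx": -64.3,"ty": 53.9,"wz": 16.5,"hand": 0},{"tx": -64.3,"ty": 53.9,"wz": 16.5,"hand": 0},{"tx": -64.3,"ty": 53.9,"wz": 16.5,"hand": 0},{"tx": -64.3,"ty": 53.9,"wz": 16.5,"hand": 0},{"tx": -64.3,"ty": 53.9,"wz": 16.5,"hand": 0},{"tx": -64.3,"ty": 53.9,"wz": 16.5,"hand": 0},{"tx": -64.3,"ty": 53.9,"wz": 16.5,"hand": 0},{"tx": -64.3,"ty": 53.9,"wz": 16.5,"hand": 0},{"tx": -64.3,"ty": 53.9,"wz": 16.5,"hand": 0},{"tx": -64.3,"ty": 53.9,"wz": 16.5,"hand": 0},{"tx": -64.3,"ty": 53.9,"wz": 16.5,"hand": 0},{"tx": -64.3,"ty": 53.9,"wz": 16.5,"hand": 0},{"tx": -64.3,"ty": 53.9,"wz": 16.5,"hand": 0},{"tx": -64.3,"ty": 53.9,"wz": 16.5,"hand": 0}]}}

```text
invalid input
```

```bash
python3 -c "
from h import *
plan(88,165,.10,92.1)"
```

```text
t 0.45 tcp gap [-376.2 -533.5] z 0.2312 yang 108.55 tilt 0.01 F [ 0.7 -0.3 -0.4] w 0.999
-> tx ty tz [-64.3   53.85  13.13] wz 16.5
```

{"method": "apply_moves", "body": {"motion": [{"tx": -1,"ty": 0.8,"tz": 0,"wx": 0,"wy": 0,"wz": 0.3,"hand": 0},{"tx": -3.2,"ty": 2.7,"tz": 0,"wx": 0,"wy": 0,"wz": 1,"hand": 0},{"tx": -64.3,"ty": 53.9,"tz": 0,"wx": 0,"wy": 0,"wz": 16.5,"hand": 0},{"tx": -64.3,"ty": 53.9,"tz": 0,"wx": 0,"wy": 0,"wz": 16.5,"hand": 0},{"tx": -64.3,"ty": 53.9,"tz": 0,"wx": 0,"wy": 0,"wz": 16.5,"hand": 0},{"tx": -64.3,"ty": 53.9,"tz": 0,"wx": 0,"wy": 0,"wz": 16.5,"hand": 0},{"tx": -64.3,"ty": 53.9,"tz": 0,"wx": 0,"wy": 0,"wz": 16.5,"hand": 0},{"tx": -64.3,"ty": 53.9,"tz": 0,"wx": 0,"wy": 0,"wz": 16.5,"hand": 0},{"tx": -64.3,"ty": 53.9,"tz": 0,"wx": 0,"wy": 0,"wz": 16.5,"hand": 0},{"tx": -64.3,"ty": 53.9,"tz": 0,"wx": 0,"wy": 0,"wz": 16.5,"hand": 0},{"tx": -64.3,"ty": 53.9,"tz": 0,"wx": 0,"wy": 0,"wz": 16.5,"hand": 0},{"tx": -64.3,"ty": 53.9,"tz": 0,"wx": 0,"wy": 0,"wz": 16.5,"hand": 0},{"tx": -64.3,"ty": 53.9,"tz": 0,"wx": 0,"wy": 0,"wz": 16.5,"hand": 0},{"tx": -64.3,"ty": 53.9,"tz": 0,"wx": 0,"wy": 0,"wz": 16.5,"hand": 0},{"tx": -64.3,"ty": 53.9,"tz": 0,"wx": 0,"wy": 0,"wz": 16.5,"hand": 0},{"tx": -64.3,"ty": 53.9,"tz": 0,"wx": 0,"wy": 0,"wz": 16.5,"hand": 0},{"tx": -64.3,"ty": 53.9,"tz": 0,"wx": 0,"wy": 0,"wz": 16.5,"hand": 0},{"tx": -64.3,"ty": 53.9,"tz": 0,"wx": 0,"wy": 0,"wz": 16.5,"hand": 0},{"tx": -64.3,"ty": 53.9,"tz": 0,"wx": 0,"wy": 0,"wz": 16.5,"hand": 0},{"tx": -64.3,"ty": 53.9,"tz": 0,"wx": 0,"wy": 0,"wz": 16.5,"hand": 0}]}}

```text
time_s: 2.12
position: [0.6096, 0.0806, 0.2316]
tcp_rot: [[-0.999, -0.036, 0.0], [-0.036, 0.999, 0.0], [-0.0, 0.0, -1.0]]
ft_force: [0.8, -0.6, 0.4]
width: 0.499
```

```bash
python3 -c "
from h import *
plan(88,165,.10,92.1)"
```

```text
t 2.12 tcp gap [ 59. 124.] z 0.2316 yang 92.09 tilt 0.02 F [ 0.8 -0.6  0.4] w 0.499
-> tx ty tz [-2.9   4.1  13.16] wz -0.0
```

{"method": "apply_moves", "body": {"motion": [{"tx": 0,"ty": 0,"tz": 0,"wx": 0,"wy": 0,"wz": 0,"hand": 0},{"tx": 0,"ty": 0,"tz": 0,"wx": 0,"wy": 0,"wz": 0,"hand": 0}]}}

```text
time_s: 2.28
position: [0.6095, 0.0805, 0.2303]
tcp_rot: [[-0.999, -0.039, -0.001], [-0.039, 0.999, -0.0], [0.001, -0.0, -1.0]]
ft_force: [0.2, -0.6, -1.3]
width: 0.498
```

```bash
python3 -c "
from h import *
plan(88,165,.08,92.1)"
```

```text
t 2.28 tcp gap [ 58.9 124. ] z 0.2303 yang 92.22 tilt 0.08 F [ 0.2 -0.6 -1.3] w 0.498
-> tx ty tz [-2.94  4.1  15.03] wz 0.1
```

{"method": "apply_moves", "body": {"motion": [{"tx": -2.9,"ty": 4.1,"tz": 2,"wx": 0,"wy": 0,"wz": 0,"hand": 0},{"tx": -2.9,"ty": 4.1,"tz": 4,"wx": 0,"wy": 0,"wz": 0,"hand": 0},{"tx": -2.9,"ty": 4.1,"tz": 8,"wx": 0,"wy": 0,"wz": 0,"hand": 0},{"tx": -2.9,"ty": 4.1,"tz": 12,"wx": 0,"wy": 0,"wz": 0,"hand": 0},{"tx": -2.9,"ty": 4.1,"tz": 16,"wx": 0,"wy": 0,"wz": 0,"hand": 0},{"tx": -2.9,"ty": 4.1,"tz": 19,"wx": 0,"wy": 0,"wz": 0,"hand": 0},{"tx": -2.9,"ty": 4.1,"tz": 21,"wx": 0,"wy": 0,"wz": 0,"hand": 0},{"tx": -2.9,"ty": 4.1,"tz": 22,"wx": 0,"wy": 0,"wz": 0,"hand": 0},{"tx": -2.9,"ty": 4.1,"tz": 22,"wx": 0,"wy": 0,"wz": 0,"hand": 0}]}}

```text
time_s: 3.03
position: [0.635, 0.1187, 0.0092]
tcp_rot: [[-0.999, -0.035, -0.005], [-0.035, 0.999, -0.002], [0.005, -0.002, -1.0]]
ft_force: [1.0, 0.1, -1.3]
width: 0.5
```

```bash
python3 -W ignore -c "
from h import *
plan(43,165,.010,92.1)
for n in ('top','side'):
    im,d=vision.get_image(n); y,x=(100,200) if n=='top' else (130,200)
    cv2.imwrite('pics/%s1.png'%n,cv2.resize(im[y:y+150,x:x+200],None,fx=4,fy=4))
"
```

```text
t 3.03 tcp gap [ 85.7 161.2] z 0.0092 yang 91.98 tilt 0.29 F [ 1.   0.1 -1.3] w 0.5
-> tx ty tz [ 4.27  0.37 -0.06] wz -0.1
```

View pics/top1.png

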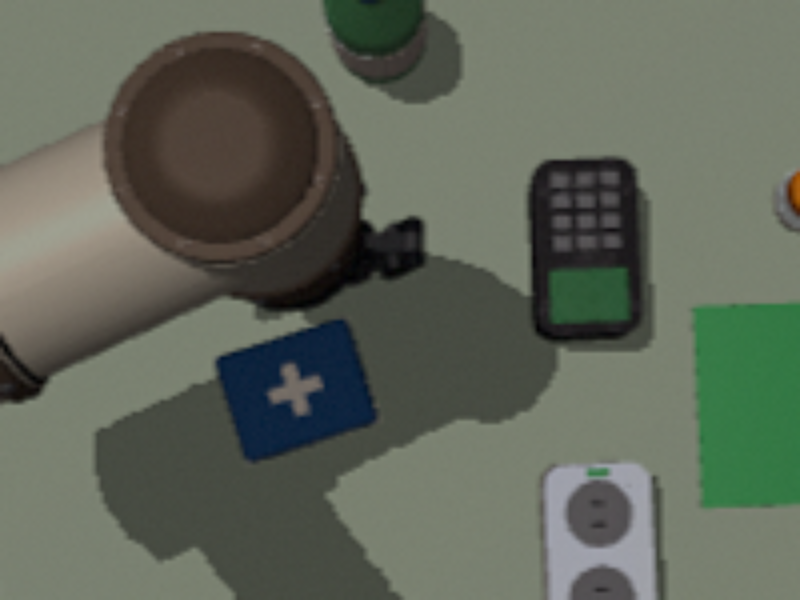

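View pics/side1.png

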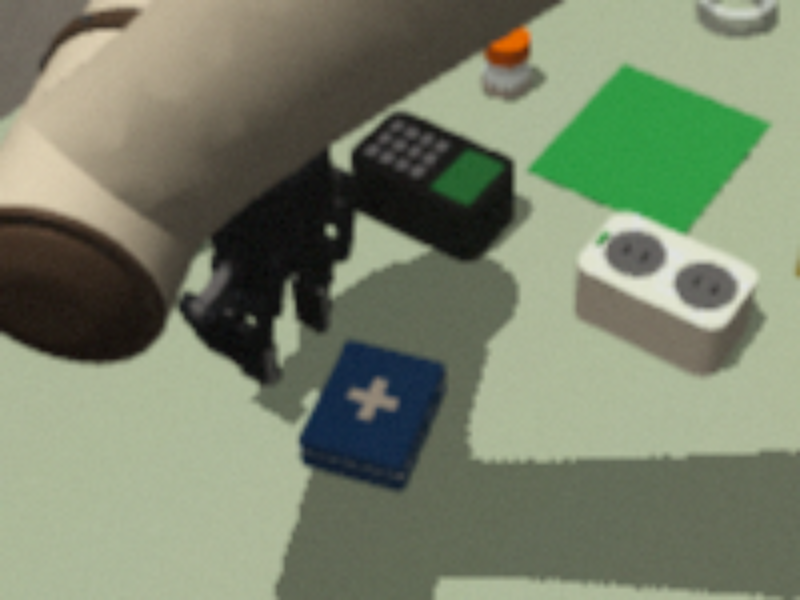

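The top view shows the hand beside the case's +x side with a linkage sticking out to crop pixel (422,245). The side view shows its knuckles bulging part-way up at (195,300). I need the height of that bulge, because it may not clear the units.

```bash
cat >> h.py <<'E'
def hand():
    s=manip.read_state(); Q=[]
    for n in ("side","top"):
        im,d,P=cloud(n); q=(P[(d>0)]-s["position"])@s["tcp_rot"]; Q.append(q[(abs(q[:,0])<.05)&(abs(q[:,1])<.09)&(q[:,2]<-.0)&(q[:,2]>-.12)&(P[d>0][:,2]>.006)])
    Q=np.concatenate(Q)
    for lo in range(0,120,8):
        k=Q[(-Q[:,2]*1e3>=lo)&(-Q[:,2]*1e3<lo+8)]*1e3
        if len(k)>3: print("above tcp",lo,len(k),"x",np.percentile(k[:,0],[3,97]).round(),"y",np.percentile(k[:,1],[3,97]).round())
E
python3 -W ignore -c "
from h import *
hand()"
```

```text
above tcp 0 21 x [-5. 37.] y [-24.  29.]
above tcp 8 186 x [-2. 50.] y [-25.  35.]
above tcp 16 58 x [-6. 49.] y [-27.  37.]
above tcp 24 37 x [-7. 13.] y [-27.  36.]
above tcp 32 31 x [-7. 14.] y [-27.  34.]
above tcp 40 37 x [-5. 15.] y [-43.  37.]
above tcp 48 112 x [-7. 15.] y [-50.  54.]
above tcp 56 67 x [-9. 15.] y [-53.  56.]
above tcp 64 101 x [-6. 19.] y [-53.  58.]
above tcp 72 91 x [-8. 20.] y [-58.  62.]
above tcp 80 70 x [ 3. 20.] y [-60.  64.]
above tcp 88 107 x [-10.  22.] y [-58.  66.]
above tcp 96 200 x [-10.  22.] y [-67.  68.]
above tcp 104 165 x [-7. 19.] y [-65.  62.]
above tcp 112 46 x [-6. 14.] y [-41.  41.]
```

{"method": "apply_moves", "body": {"motion": [{"tx": 1,"ty": 0.4,"tz": 0,"wx": 0,"wy": 0,"wz": 0,"hand": 0},{"tx": 2,"ty": 0.4,"tz": 0,"wx": 0,"wy": 0,"wz": 0,"hand": 0},{"tx": 2.4,"ty": 0.4,"tz": 0,"wx": 0,"wy": 0,"wz": 0,"hand": 0},{"tx": 2.8,"ty": 0.4,"tz": 0,"wx": 0,"wy": 0,"wz": 0,"hand": 0},{"tx": 3.2,"ty": 0.4,"tz": 0,"wx": 0,"wy": 0,"wz": 0,"hand": 0},{"tx": 3.6,"ty": 0.4,"tz": 0,"wx": 0,"wy": 0,"wz": 0,"hand": 0},{"tx": 3.9,"ty": 0.4,"tz": 0,"wx": 0,"wy": 0,"wz": 0,"hand": 0},{"tx": 4.1,"ty": 0.4,"tz": 0,"wx": 0,"wy": 0,"wz": 0,"hand": 0},{"tx": 4.2,"ty": 0.4,"tz": 0,"wx": 0,"wy": 0,"wz": 0,"hand": 0},{"tx": 4.2,"ty": 0.4,"tz": 0,"wx": 0,"wy": 0,"wz": 0,"hand": 0}]}}

```text
time_s: 4.07
position: [0.5946, 0.1226, 0.0113]
tcp_rot: [[-0.999, -0.036, -0.0], [-0.036, 0.999, -0.0], [0.0, -0.0, -1.0]]
ft_force: [1.4, 0.4, 0.5]
width: 0.499
```

```bash
python3 -W ignore -c "
from h import *
plan(75,165,.010,92.1)
im,o=scene(False); print(togap(o['case'][0]),o['case'][1]-2.1)
"
```

```text
t 4.07 tcp gap [ 45.5 166.5] z 0.0113 yang 92.05 tilt 0.02 F [1.4 0.4 0.5] w 0.499
-> tx ty tz [-2.95 -0.15  0.12] wz -0.1
case 682 mean [0.539  0.1265] rect [0.5448 0.1293] [0.0591 0.0781] yaw 5.49
[ -3.96756982 175.07621416] 3.391317272186279
```

{"method": "apply_moves", "body": {"motion": [{"tx": -1,"ty": 0,"tz": 0,"wx": 0,"wy": 0,"wz": 0,"hand": 0},{"tx": -3,"ty": 0,"tz": 0,"wx": 0,"wy": 0,"wz": 0,"hand": 0},{"tx": -4.2,"ty": 0,"tz": 0,"wx": 0,"wy": 0,"wz": 0,"hand": 0},{"tx": -4.2,"ty": 0,"tz": 0,"wx": 0,"wy": 0,"wz": 0,"hand": 0}]}}

```text
time_s: 4.55
position: [0.6382, 0.1242, 0.0106]
tcp_rot: [[-0.999, -0.035, -0.0], [-0.035, 0.999, -0.0], [0.0, -0.0, -1.0]]
ft_force: [0.5, 0.4, -0.1]
width: 0.501
```

```bash
python3 -W ignore -c "
from h import *
plan(43,165,.010,92.1)
for i in range(2):
    im,o=scene(False); print(togap(o['case'][0]),o['case'][1]-2.1)
"
```

```text
t 4.55 tcp gap [ 89.1 166.5] z 0.0106 yang 92.01 tilt 0.0 F [ 0.5  0.4 -0.1] w 0.501
-> tx ty tz [ 4.61 -0.16  0.06] wz -0.1
case 942 mean [0.5468 0.1291] rect [0.5469 0.129 ] [0.0624 0.0787] yaw 4.34
[ -1.8633548 174.7169963] 2.237944507598877
case 942 mean [0.5469 0.1293] rect [0.547  0.1293] [0.0625 0.0782] yaw 4.14
[ -1.75372139 174.93676315] 2.039167308807373
```

{"method": "apply_moves", "body": {"motion": [{"tx": 0,"ty": 1,"tz": -3,"wx": 0,"wy": 0,"wz": 0,"hand": 0.4},{"tx": 0,"ty": 3,"tz": -7,"wx": 0,"wy": 0,"wz": -7,"hand": 0.4},{"tx": 0,"ty": 5,"tz": -10,"wx": 0,"wy": 0,"wz": -14,"hand": 0.4},{"tx": 2,"ty": 8,"tz": -10,"wx": 0,"wy": 0,"wz": -21,"hand": 0.4},{"tx": 5,"ty": 8,"tz": -10,"wx": 0,"wy": 0,"wz": -28,"hand": 0.4},{"tx": 7,"ty": 8,"tz": -10,"wx": 0,"wy": 0,"wz": -35,"hand": 0.4},{"tx": 9,"ty": 8,"tz": -10,"wx": 0,"wy": 0,"wz": -42,"hand": 0.4},{"tx": 9,"ty": 8,"tz": -10,"wx": 0,"wy": 0,"wz": -49,"hand": 0.4},{"tx": 9,"ty": 8,"tz": -10,"wx": 0,"wy": 0,"wz": -56,"hand": 0.4},{"tx": 9,"ty": 8,"tz": -10,"wx": 0,"wy": 0,"wz": -63,"hand": 0.4},{"tx": 9,"ty": 8,"tz": -10,"wx": 0,"wy": 0,"wz": -70,"hand": 0.4},{"tx": 9,"ty": 8,"tz": -10,"wx": 0,"wy": 0,"wz": -77,"hand": 0.4},{"tx": 9,"ty": 8,"tz": -10,"wx": 0,"wy": 0,"wz": -84,"hand": 0.4},{"tx": 9,"ty": 8,"tz": -10,"wx": 0,"wy": 0,"wz": -90,"hand": 0.4},{"tx": 9,"ty": 8,"tz": -9,"wx": 0,"wy": 0,"wz": -90,"hand": 0.4},{"tx": 9,"ty": 8,"tz": -6,"wx": 0,"wy": 0,"wz": -90,"hand": 0.4},{"tx": 9,"ty": 8,"tz": -3,"wx": 0,"wy": 0,"wz": -90,"hand": 0.4},{"tx": 9,"ty": 8,"tz": -1,"wx": 0,"wy": 0,"wz": -90,"hand": 0.4},{"tx": 9,"ty": 8,"tz": -0.3,"wx": 0,"wy": 0,"wz": -90,"hand": 0.4},{"tx": 9,"ty": 8,"tz": -0.3,"wx": 0,"wy": 0,"wz": -90,"hand": 0.4}]}}

```text
time_s: 6.52
position: [0.5423, 0.1998, 0.0119]
tcp_rot: [[0.034, -0.999, -0.004], [-0.999, -0.034, -0.003], [0.003, 0.004, -1.0]]
ft_force: [0.2, 0.2, 0.3]
width: 0.296
```

```bash
python3 -W ignore -c "
from h import *
plan(-1,230,.014,182.1)
hand()
im,o=scene(False); print(togap(o['case'][0]),o['case'][1]-2.1)
cv2.imwrite('pics/top2.png',cv2.resize(im[120:280,180:440],None,fx=3,fy=3))
"
```

```text
t 6.52 tcp gap [ -3.9 245.6] z 0.0119 yang -178.06 tilt 0.3 F [0.2 0.2 0.3] w 0.296
-> tx ty tz [ 1.56 -0.29 -0.2 ] wz -0.2
above tcp 0 6 x [-2. 47.] y [25. 31.]
above tcp 8 202 x [ 2. 49.] y [-32.  27.]
above tcp 16 71 x [-7. 49.] y [-32.  29.]
above tcp 24 4 x [-9. -5.] y [26. 29.]
above tcp 32 5 x [-8. -7.] y [27. 29.]
above tcp 40 4 x [-13.  -7.] y [30. 43.]
above tcp 48 49 x [-14.  14.] y [-43.  48.]
above tcp 56 39 x [-14.  13.] y [-41.  50.]
above tcp 64 31 x [-13.  13.] y [-50.  53.]
above tcp 72 42 x [-14.  13.] y [-52.  58.]
above tcp 80 24 x [-13.  13.] y [-57.  61.]
above tcp 88 93 x [-14.  13.] y [-59.  67.]
above tcp 96 230 x [-12.  13.] y [-63.  66.]
above tcp 104 42 x [-3. 11.] y [-52.  52.]
above tcp 112 12 x [-1. 12.] y [-41.  40.]
case 943 mean [0.547  0.1291] rect [0.5471 0.129 ] [0.0622 0.0787] yaw 4.17
[ -1.71102176 174.68935687] 2.074941539764404
```

View pics/top2.png

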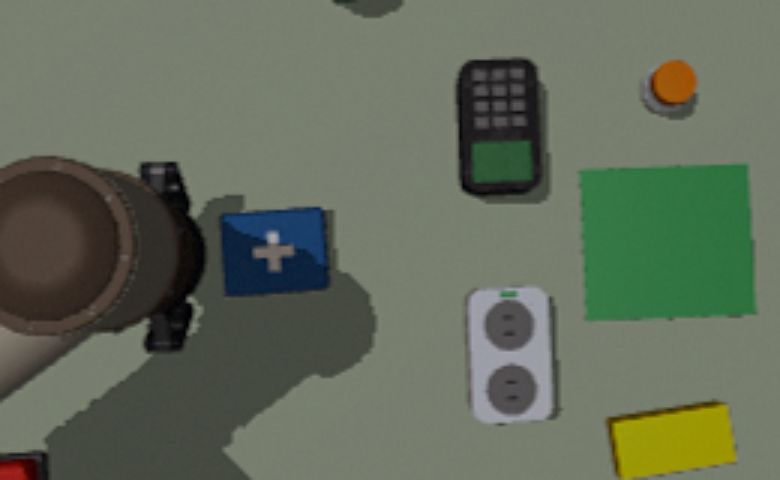

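{"method": "apply_moves", "body": {"motion": [{"tx": 0.8,"ty": 0,"tz": 0,"wx": 0,"wy": 0,"wz": 0,"hand": 0.4},{"tx": 1.4,"ty": 0,"tz": 0,"wx": 0,"wy": 0,"wz": 0,"hand": 0.4},{"tx": 1.9,"ty": 0,"tz": 0,"wx": 0,"wy": 0,"wz": 0,"hand": 0.4},{"tx": 2.4,"ty": 0,"tz": 0,"wx": 0,"wy": 0,"wz": 0,"hand": 0.4},{"tx": 2.9,"ty": 0,"tz": 0,"wx": 0,"wy": 0,"wz": 0,"hand": 0.4},{"tx": 3.4,"ty": 0,"tz": 0,"wx": 0,"wy": 0,"wz": 0,"hand": 0.4},{"tx": 3.9,"ty": 0,"tz": 0,"wx": 0,"wy": 0,"wz": 0,"hand": 0.4},{"tx": 4.4,"ty": 0,"tz": 0,"wx": 0,"wy": 0,"wz": 0,"hand": 0.4},{"tx": 4.8,"ty": 0,"tz": 0,"wx": 0,"wy": 0,"wz": 0,"hand": 0.4},{"tx": 5,"ty": 0,"tz": 0,"wx": 0,"wy": 0,"wz": 0,"hand": 0.4},{"tx": 5,"ty": 0,"tz": 0,"wx": 0,"wy": 0,"wz": 0,"hand": 0.4}]}}

```text
time_s: 7.68
position: [0.5454, 0.15, 0.0141]
tcp_rot: [[0.035, -0.999, -0.001], [-0.999, -0.035, -0.001], [0.001, 0.001, -1.0]]
ft_force: [1.4, 1.8, -0.3]
width: 0.301
```

```bash
python3 -W ignore -c "
from h import *
plan(0,130,.013,182.1)
for i in range(2):
    im,o=scene(False); print(togap(o['case'][0]),o['case'][1]-2.1)
"
```

```text
t 7.68 tcp gap [ -2.6 195.7] z 0.0141 yang -177.98 tilt 0.07 F [ 1.4  1.8 -0.3] w 0.301
-> tx ty tz [ 6.57 -0.27  0.11] wz -0.1
case 819 mean [0.5468 0.0909] rect [0.5469 0.0932] [0.0731 0.0617] yaw -0.04
[ -3.19535442 138.92491179] -2.141252136230469
case 813 mean [0.5466 0.091 ] rect [0.5469 0.0932] [0.0618 0.0729] yaw 0.19
[ -3.21854016 138.87167169] -1.9149301558732987
```

```bash
cat >> h.py <<'E'
def sides(n=4):
    """case pose from side and front edges of the lid, gap frame; works when the rear is hidden"""
    c=vision.get_calibration("top"); R=cv2.Rodrigues(c["rvec"])[0]; C=-R.T@c["tvec"]
    acc=0
    for _ in range(n): acc=acc+vision.get_image("top")[0].astype(float)/n
    b,g,r=[acc[...,i] for i in range(3)]; m=((b>1.5*r)&(b>1.15*g)).astype(np.uint8)
    v,u=np.indices(m.shape); D=np.stack([(u-c["cx"])/c["fx"],(v-c["cy"])/c["fy"],0*u+1.],-1)@R
    p=(C+D*((.026-C[2])/D[...,2])[...,None])[...,:2]-G; X,Y=p@GX*1e3,p@GY*1e3
    m=cv2.morphologyEx(m*(abs(X)<60)*(Y<230)*(Y>-220),cv2.MORPH_OPEN,np.ones((3,3)))
    _,l,s,_=cv2.connectedComponentsWithStats(m.astype(np.uint8)); k=1+s[1:,4].argmax(); m=l==k
    L=[];Rr=[];Yc=[]
    for col in range(s[k,0]+2,s[k,0]+s[k,2]-2):
        rr=np.nonzero(m[:,col])[0]; L.append((Y[rr[0],col],X[rr[0],col])); Rr.append((Y[rr[-1],col],X[rr[-1],col])); 
    L,Rr=np.array(L),np.array(Rr); out=[]
    f=lambda q:np.polyfit(q[:,0],q[:,1],1)
    F=[(X[row,cc[-1]],Y[row,cc[-1]]) for row in range(s[k,1]+3,s[k,1]+s[k,3]-3) for cc in [np.nonzero(m[row])[0]]]; F=np.array(F); ff=f(F)
    yf=np.polyval(ff,0); w=(L[:,1]-Rr[:,1]).mean()
    a,bb=f(L[L[:,0]<yf+65]),f(Rr[Rr[:,0]<yf+65]); mid=(np.polyval(a,yf+40)+np.polyval(bb,yf+40))/2
    print("case mid x' %.1f"%mid,"yaw left %.2f right %.2f front %.2f"%tuple(np.degrees([-a[0],-bb[0],ff[0]])),"front y' %.1f width %.1f"%(yf,w))
E
python3 -W ignore -c "
from h import *
sides();sides()
"
```

```text
case mid x' -0.7 yaw left -0.35 right 0.38 front 1.26 front y' 106.3 width 60.6
case mid x' -0.7 yaw left -0.35 right 0.38 front 1.26 front y' 106.3 width 60.6
```

{"method": "apply_moves", "body": {"motion": [{"tx": 0.3,"ty": 0,"tz": 0,"wx": 0,"wy": 0,"wz": 0,"hand": 0.4},{"tx": 0.8,"ty": 0,"tz": 0,"wx": 0,"wy": 0,"wz": 0,"hand": 0.4},{"tx": 1.4,"ty": 0,"tz": 0,"wx": 0,"wy": 0,"wz": 0,"hand": 0.4},{"tx": 2,"ty": -0.03,"tz": 0,"wx": 0,"wy": 0,"wz": 0,"hand": 0.4},{"tx": 2.6,"ty": -0.05,"tz": 0,"wx": 0,"wy": 0,"wz": 0,"hand": 0.4},{"tx": 3.2,"ty": -0.07,"tz": 0,"wx": 0,"wy": 0,"wz": 0,"hand": 0.4},{"tx": 3.8,"ty": -0.1,"tz": 0,"wx": 0,"wy": 0,"wz": 0,"hand": 0.4},{"tx": 4.4,"ty": -0.1,"tz": 0,"wx": 0,"wy": 0,"wz": 0,"hand": 0.4},{"tx": 5,"ty": -0.1,"tz": 0,"wx": 0,"wy": 0,"wz": 0,"hand": 0.4},{"tx": 5.5,"ty": -0.1,"tz": 0,"wx": 0,"wy": 0,"wz": 0,"hand": 0.4},{"tx": 5.9,"ty": -0.1,"tz": 0,"wx": 0,"wy": 0,"wz": 0,"hand": 0.4},{"tx": 6.1,"ty": -0.1,"tz": 0,"wx": 0,"wy": 0,"wz": 0,"hand": 0.4},{"tx": 6.1,"ty": -0.1,"tz": 0,"wx": 0,"wy": 0,"wz": 0,"hand": 0.4}]}}

```text
time_s: 9.47
position: [0.5488, 0.0892, 0.0143]
tcp_rot: [[0.035, -0.999, -0.001], [-0.999, -0.035, -0.0], [0.0, 0.001, -1.0]]
ft_force: [-1.3, 0.3, -0.1]
width: 0.302
```

```bash
python3 -W ignore -c "
from h import *
plan(0,-84,.012,182.1)
sides()
im,d=vision.get_image('top')
cv2.imwrite('pics/top3.png',cv2.resize(im[130:270,220:420],None,fx=4,fy=4,interpolation=cv2.INTER_CUBIC))
"
```

```text
t 9.47 tcp gap [ -1.5 134.9] z 0.0143 yang -177.98 tilt 0.04 F [-1.3  0.3 -0.1] w 0.302
-> tx ty tz [21.89 -0.18  0.24] wz -0.1
case mid x' 0.1 yaw left -2.18 right -0.27 front -2.32 front y' 44.9 width 60.0
```

View pics/top3.png

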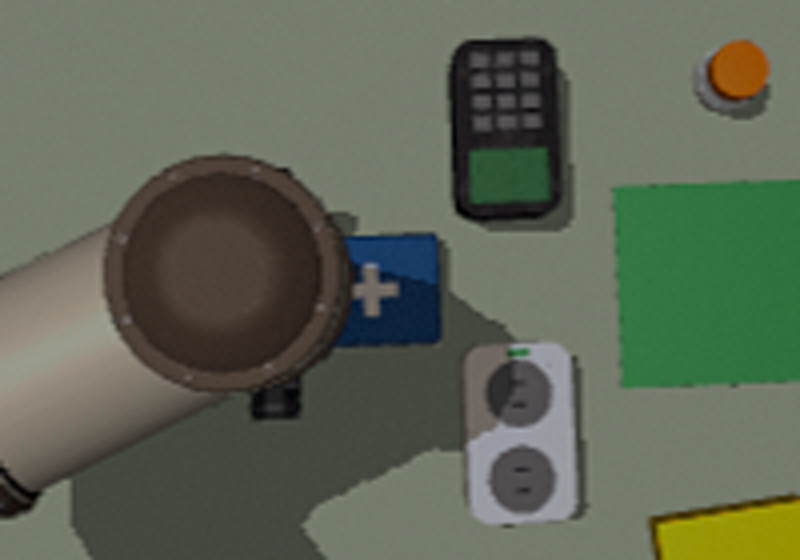

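The case is at crop cols 340-440, rows 233-345. The gap's walls are at about rows 220 and 342, and the axis rises slightly to the right. By eye the case may sit about 2 mm towards the white block, so I check its edges against the walls numerically before it enters.

```bash
cat >> h.py <<'E'
def walls(n=6,y0=47,y1=72):
    c=vision.get_calibration("top"); R=cv2.Rodrigues(c["rvec"])[0]; C=-R.T@c["tvec"]
    F=[cloud() for _ in range(n)]; z=np.nanmedian([np.where(f[1]>0,f[2][...,2],np.nan) for f in F],0)
    g=cv2.cvtColor(np.mean([f[0] for f in F],0).astype(np.uint8),cv2.COLOR_BGR2GRAY)
    v,u=np.indices(z.shape); D=np.stack([(u-c["cx"])/c["fx"],(v-c["cy"])/c["fy"],0*u+1.],-1)@R
    def gp(h):
        p=(C+D*((h-C[2])/D[...,2])[...,None])[...,:2]-G; return p@GX*1e3,p@GY*1e3
    # area method: mean count of pixels per column inside window gives sub-pixel edges
    def edges(h,lo,hi,ya,yb,xa,xb):
        X,Y=gp(h); m=(z>lo)&(z<hi)&(Y>ya)&(Y<yb)&(X>xa)&(X<xb); px=np.median(-np.diff(X,axis=0)[m[1:]])
        cols=[i for i in range(m.shape[1]) if m[:,i].sum()>4]
        t=[X[np.nonzero(m[:,i])[0][0],i]+px/2 for i in cols]; b=[X[np.nonzero(m[:,i])[0][-1],i]-px/2 for i in cols]
        return np.mean(b),np.mean(t)
    cs=edges(.026,.014,.036,y0,y1,-50,50); nr=edges(.045,.023,.055,-17,17,-140,-10); fr=edges(.045,.023,.055,-17,17,10,140)
    print("case",np.round(cs,1),"near",np.round(nr,1),"far",np.round(fr,1),"gap mid",round((nr[1]+fr[0])/2,2),"case mid",round(sum(cs)/2,2))
E
python3 -W ignore -c "
from h import *
walls();walls(y0=55)
"
```

```text
case [-28.4  29. ] near [-129.4  -39.8] far [ 41.4 135.6] gap mid 0.81 case mid 0.27
case [-26.7  30.7] near [-129.4  -39.8] far [ 41.5 135.6] gap mid 0.88 case mid 1.98
```

{"method": "apply_moves", "body": {"motion": [{"tx": 0.3,"ty": 0,"tz": 0.1,"wx": 0,"wy": 0,"wz": 0,"hand": 0.4},{"tx": 0.7,"ty": 0,"tz": 0.1,"wx": 0,"wy": 0,"wz": 0,"hand": 0.4},{"tx": 1.2,"ty": 0,"tz": 0.1,"wx": 0,"wy": 0,"wz": 0,"hand": 0.4},{"tx": 1.6,"ty": 0,"tz": 0.1,"wx": 0,"wy": 0,"wz": 0,"hand": 0.4},{"tx": 2,"ty": 0,"tz": 0.1,"wx": 0,"wy": 0,"wz": 0,"hand": 0.4},{"tx": 2.4,"ty": 0,"tz": 0.1,"wx": 0,"wy": 0,"wz": 0,"hand": 0.4},{"tx": 2.8,"ty": 0,"tz": 0.1,"wx": 0,"wy": 0,"wz": 0,"hand": 0.4},{"tx": 3.2,"ty": 0,"tz": 0.1,"wx": 0,"wy": 0,"wz": 0,"hand": 0.4},{"tx": 3.6,"ty": 0,"tz": 0.1,"wx": 0,"wy": 0,"wz": 0,"hand": 0.4},{"tx": 4,"ty": 0,"tz": 0.1,"wx": 0,"wy": 0,"wz": 0,"hand": 0.4},{"tx": 4.4,"ty": 0,"tz": 0.1,"wx": 0,"wy": 0,"wz": 0,"hand": 0.4},{"tx": 4.8,"ty": 0,"tz": 0.1,"wx": 0,"wy": 0,"wz": 0,"hand": 0.4},{"tx": 5.2,"ty": 0,"tz": 0.1,"wx": 0,"wy": 0,"wz": 0,"hand": 0.4}]}}

```text
time_s: 11.4
position: [0.5509, 0.0376, 0.0134]
tcp_rot: [[0.036, -0.999, 0.0], [-0.999, -0.036, 0.0], [-0.0, -0.0, -1.0]]
ft_force: [0.6, 4.1, 3.0]
width: 0.3
```

```bash
python3 -W ignore -c "
from h import *
plan(0,-80,.012,182.1)
im,d=vision.get_image('top')
cv2.imwrite('pics/top4.png',cv2.resize(im[160:250,280:400],None,fx=6,fy=6,interpolation=cv2.INTER_CUBIC))
"
```

```text
t 11.40 tcp gap [-1.2 83.2] z 0.0134 yang -177.94 tilt 0.02 F [0.6 4.1 3. ] w 0.3
-> tx ty tz [16.32 -0.13  0.14] wz -0.0
```

View pics/top4.png

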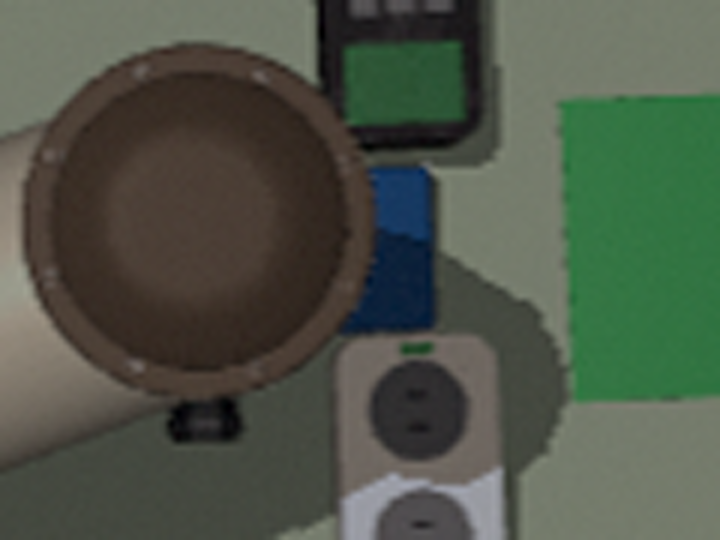

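The case's front edge (col 433) is inside the gap. It has about 14 px of room at the keypad (rows 150-167) but almost none at the white block (rows 332-335). I steer about 2.5 mm towards +x while pushing.

{"method": "apply_moves", "body": {"motion": [{"tx": 0.3,"ty": -0.04,"tz": 0,"wx": 0,"wy": 0,"wz": 0,"hand": 0.4},{"tx": 0.7,"ty": -0.08,"tz": 0,"wx": 0,"wy": 0,"wz": 0,"hand": 0.4},{"tx": 1.1,"ty": -0.12,"tz": 0,"wx": 0,"wy": 0,"wz": 0,"hand": 0.4},{"tx": 1.5,"ty": -0.16,"tz": 0,"wx": 0,"wy": 0,"wz": 0,"hand": 0.4},{"tx": 1.9,"ty": -0.2,"tz": 0,"wx": 0,"wy": 0,"wz": 0,"hand": 0.4},{"tx": 2.3,"ty": -0.22,"tz": 0,"wx": 0,"wy": 0,"wz": 0,"hand": 0.4},{"tx": 2.7,"ty": -0.25,"tz": 0,"wx": 0,"wy": 0,"wz": 0,"hand": 0.4},{"tx": 3.1,"ty": -0.25,"tz": 0,"wx": 0,"wy": 0,"wz": 0,"hand": 0.4},{"tx": 3.5,"ty": -0.25,"tz": 0,"wx": 0,"wy": 0,"wz": 0,"hand": 0.4},{"tx": 3.9,"ty": -0.25,"tz": 0,"wx": 0,"wy": 0,"wz": 0,"hand": 0.4},{"tx": 4.3,"ty": -0.25,"tz": 0,"wx": 0,"wy": 0,"wz": 0,"hand": 0.4},{"tx": 4.7,"ty": -0.25,"tz": 0,"wx": 0,"wy": 0,"wz": 0,"hand": 0.4},{"tx": 5,"ty": -0.25,"tz": 0,"wx": 0,"wy": 0,"wz": 0,"hand": 0.4}]}}

```text
time_s: 12.53
position: [0.5549, -0.0125, 0.0132]
tcp_rot: [[0.036, -0.999, -0.0], [-0.999, -0.036, -0.0], [0.0, 0.0, -1.0]]
ft_force: [-0.0, 1.7, 1.5]
width: 0.3
```

```bash
python3 -W ignore -c "
from h import *
plan(0,-80,.012,182.1)
im,d=vision.get_image('top')
cv2.imwrite('pics/top5.png',cv2.resize(im[160:250,290:410],None,fx=6,fy=6,interpolation=cv2.INTER_CUBIC))
"
```

```text
t 12.53 tcp gap [ 0.9 33. ] z 0.0132 yang -177.96 tilt 0.03 F [-0.   1.7  1.5] w 0.3
-> tx ty tz [11.3   0.08  0.12] wz -0.1
```

View pics/top5.png

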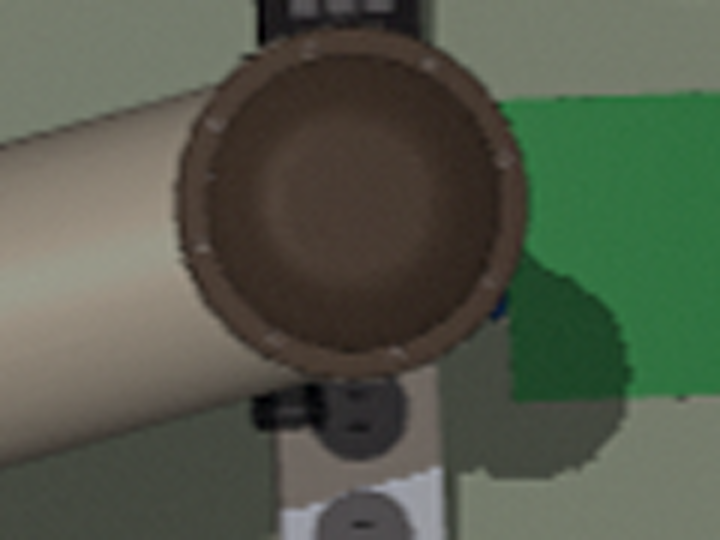

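The case is almost hidden under the wrist, with only its front corner showing at (498,310), about at the mat's edge. Contact forces are low (1.7 N), so I push on.

{"method": "apply_moves", "body": {"motion": [{"tx": 0.3,"ty": 0,"tz": 0,"wx": 0,"wy": 0,"wz": 0,"hand": 0.4},{"tx": 0.8,"ty": 0,"tz": 0,"wx": 0,"wy": 0,"wz": 0,"hand": 0.4},{"tx": 1.4,"ty": 0,"tz": 0,"wx": 0,"wy": 0,"wz": 0,"hand": 0.4},{"tx": 2,"ty": 0,"tz": 0,"wx": 0,"wy": 0,"wz": 0,"hand": 0.4},{"tx": 2.6,"ty": 0,"tz": 0,"wx": 0,"wy": 0,"wz": 0,"hand": 0.4},{"tx": 3.2,"ty": 0,"tz": 0,"wx": 0,"wy": 0,"wz": 0,"hand": 0.4},{"tx": 3.8,"ty": 0,"tz": 0,"wx": 0,"wy": 0,"wz": 0,"hand": 0.4},{"tx": 4.4,"ty": 0,"tz": 0,"wx": 0,"wy": 0,"wz": 0,"hand": 0.4},{"tx": 5,"ty": 0,"tz": 0,"wx": 0,"wy": 0,"wz": 0,"hand": 0.4},{"tx": 5.6,"ty": 0,"tz": 0,"wx": 0,"wy": 0,"wz": 0,"hand": 0.4},{"tx": 6.2,"ty": 0,"tz": 0,"wx": 0,"wy": 0,"wz": 0,"hand": 0.4},{"tx": 6.8,"ty": 0,"tz": 0,"wx": 0,"wy": 0,"wz": 0,"hand": 0.4},{"tx": 7.4,"ty": 0,"tz": 0,"wx": 0,"wy": 0,"wz": 0,"hand": 0.4},{"tx": 8,"ty": 0,"tz": 0,"wx": 0,"wy": 0,"wz": 0,"hand": 0.4},{"tx": 8.6,"ty": 0,"tz": 0,"wx": 0,"wy": 0,"wz": 0,"hand": 0.4},{"tx": 9.2,"ty": 0,"tz": 0,"wx": 0,"wy": 0,"wz": 0,"hand": 0.4},{"tx": 9.8,"ty": 0,"tz": 0,"wx": 0,"wy": 0,"wz": 0,"hand": 0.4},{"tx": 10.4,"ty": 0,"tz": 0,"wx": 0,"wy": 0,"wz": 0,"hand": 0.4},{"tx": 10.8,"ty": 0,"tz": 0,"wx": 0,"wy": 0,"wz": 0,"hand": 0.4},{"tx": 11,"ty": 0,"tz": 0,"wx": 0,"wy": 0,"wz": 0,"hand": 0.4}]}}

```text
time_s: 14.25
position: [0.559, -0.1225, 0.0133]
tcp_rot: [[0.035, -0.999, -0.0], [-0.999, -0.035, -0.0], [0.0, 0.0, -1.0]]
ft_force: [0.1, 0.9, -0.3]
width: 0.301
```

```bash
python3 -W ignore -c "
from h import *
plan(0,-60,.012,182.1)
"
```

```text
t 14.25 tcp gap [  1.  -77.1] z 0.0133 yang -177.98 tilt 0.0 F [ 0.1  0.9 -0.3] w 0.301
-> tx ty tz [-1.71  0.1   0.13] wz -0.1
```

{"method": "apply_moves", "body": {"motion": [{"tx": -0.5,"ty": 0,"tz": 0,"wx": 0,"wy": 0,"wz": 0,"hand": 0.4},{"tx": -1.5,"ty": 0,"tz": 0,"wx": 0,"wy": 0,"wz": 0,"hand": 0.4},{"tx": -1.8,"ty": 0,"tz": -1,"wx": 0,"wy": 0,"wz": 0,"hand": 0.4},{"tx": -1.8,"ty": 0,"tz": -4,"wx": 0,"wy": 0,"wz": 0,"hand": 0.4},{"tx": -1.8,"ty": 0,"tz": -8,"wx": 0,"wy": 0,"wz": 0,"hand": 0.4},{"tx": -2,"ty": 0,"tz": -12,"wx": 0,"wy": 0,"wz": 0,"hand": 0.4},{"tx": -5,"ty": 0,"tz": -15,"wx": 0,"wy": 0,"wz": 0,"hand": 0.4},{"tx": -9,"ty": 0,"tz": -15,"wx": 0,"wy": 0,"wz": 0,"hand": 0.4},{"tx": -13,"ty": 0,"tz": -15,"wx": 0,"wy": 0,"wz": 0,"hand": 0.4},{"tx": -17,"ty": 0,"tz": -15,"wx": 0,"wy": 0,"wz": 0,"hand": 0.4},{"tx": -21,"ty": 0,"tz": -15,"wx": 0,"wy": 0,"wz": 0,"hand": 0.4},{"tx": -25,"ty": 0,"tz": -15,"wx": 0,"wy": 0,"wz": 0,"hand": 0.4},{"tx": -29,"ty": 0,"tz": -15,"wx": 0,"wy": 0,"wz": 0,"hand": 0.4},{"tx": -31,"ty": 0,"tz": -15,"wx": 0,"wy": 0,"wz": 0,"hand": 0.4},{"tx": -31,"ty": 0,"tz": -15,"wx": 0,"wy": 0,"wz": 0,"hand": 0.4}]}}

```text
time_s: 15.5
position: [0.5476, 0.1928, 0.1643]
tcp_rot: [[0.042, -0.999, 0.002], [-0.999, -0.042, 0.001], [-0.001, -0.002, -1.0]]
ft_force: [0.3, -0.2, 0.0]
width: 0.299
```

```bash
python3 -W ignore -c "
from h import *
plan(0,-60,.012,182.1)
im,o=scene(); print(togap(o['case'][0]),'mat (initial)',togap(np.array([.5546,-.178])))
cv2.imwrite('pics/top6.png',cv2.resize(im[80:320,180:500],None,fx=2.5,fy=2.5))
"
```

```text
t 15.50 tcp gap [  1.2 238.4] z 0.1643 yang -177.58 tilt 0.13 F [ 0.3 -0.2  0. ] w 0.299
-> tx ty tz [29.86  0.32 15.2 ] wz 0.3
case 902 mean [ 0.5598 -0.1751] rect [ 0.5601 -0.1748] [0.0768 0.0623] yaw -0.06
near 1178 mean [ 0.469  -0.0486] rect [ 0.469  -0.0487] [0.0996 0.0602] yaw 2.04
far 1149 mean [ 0.6413 -0.0424] rect [ 0.6412 -0.0421] [0.0977 0.061 ] yaw 0.11
mat 1761 mean [ 0.5509 -0.1765] rect [ 0.5546 -0.1779] [0.1187 0.1335] yaw 2.09
jar 225 mean [ 0.6716 -0.1716] rect [ 0.6718 -0.1717] [0.0328 0.0409] yaw 33.48
carton 834 mean [ 0.4023 -0.1736] rect [ 0.4025 -0.1736] [0.0472 0.092 ] yaw 8.71
tape 319 mean [ 0.5788 -0.341 ] rect [ 0.5788 -0.3417] [0.0591 0.0588] yaw -1.17
stapler 813 mean [0.3741 0.3654] rect [0.374  0.3654] [0.0312 0.1266] yaw 4.37
[   0.15918033 -129.4088018 ] mat (initial) [  -5.45488844 -132.38902595]
```

View pics/top6.png

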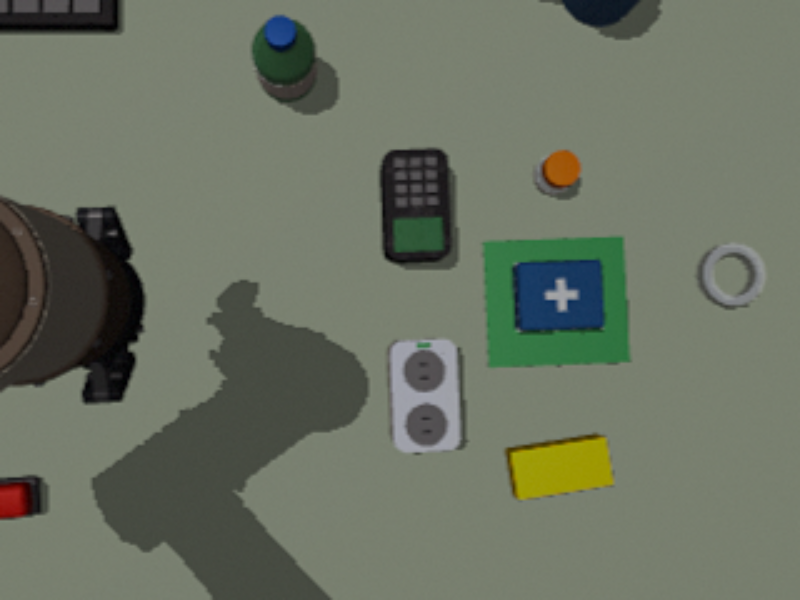

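The case (cols 515-604, rows 260-331) lies wholly on the mat (cols 485-628, rows 238-366) with a green border on every side. The bystanders haven't moved and the hand is clear.

```bash
python3 -c "
from rig import job
print(job.hand_in())"
```

```text
the job is handed in; nothing more can be done
None
```

The blue case is lying flat and wholly on the green mat, and the job is handed in at about 15.7 s of the 59 s allowed. I nudged the case sideways with the half-open fingers to centre and straighten it. Then I pushed it from behind with both fingers through the gap and onto the mat, steering about 2.5 mm towards the keypad on the way. It was never gripped or lifted.

**Last checks:**
- **Position:** The case's centre is about 6 mm across and 3 mm along from the mat's centre. By the estimated positions, that leaves more than 20 mm of mat on every side.
- **Other items:** The white block, keypad, jar, carton, tape and stapler measured within 1 mm of where they started. I checked the sanitiser only by eye; it appears not to have moved.
- **Forces and hand:** The wrist force read at most about 5 N after each move. The hand finished clear, 0.16 m up and well behind the gap.

**Disagreements:**
- **Offset in the gap:** My numeric estimates had the case centred at the gap entrance. The picture showed it nearly touching the white block, so I followed the picture. It may have brushed that block lightly.
- **Final angle:** The case measured about 2° from the mat's direction, which is near the measuring error and doesn't affect the fit.

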